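# Reassemble the filter holder

### The job

Put the washed filter holder back together for its leak test. Push the large perforated support disc along the deck, without picking it up off the deck, until it drops into its round seat and lies flush; then fold the hinged cover all the way down over it and swing the latch fully across so that its tongue holds the cover's rim. Do not disturb the small disc, the beaker and the dish beside the holder.

Things in the scene. Friction and masses are not known exactly. Their poses are not given: they have to be found in the camera images.
- filter_stand: Stand of the filter holder, fixed: flat plain metal deck 250 x 164 mm on four legs, top 84 mm above the bench. Origin: centre of its underside, z up; +x along its long side from the empty half (where the disc lies) to the hinge end; +y to the latch's side. Seat centre x 42, y 0; cover's hinge line x 100; latch pivot x 42, y 66 mm. Only the disc stands on the deck at x below -5.
- seat (a point): Centre of the floor of the round seat sunk into the deck: a flat-bottomed recess 78 mm in diameter and 7 mm deep (floor 77 mm above the bench), its edge level with the deck, no raised rim. Axes as filter_stand.
- support_disc: Large perforated steel disc, 75 mm in diameter, 7 mm thick (1.5 mm bevel below), about 0.12 kg, loose, lying flat on the empty half of the deck. Origin: centre of its underside, 84 mm above the bench on the deck, 77 mm when seated; its top is then flush with the deck. It slides easily, has 1.5 mm play all round in the seat and drops in only when centred over it to about 2 mm.
- cover (a joint): Angle of the hinged steel cover: 0 = flat on the deck over the seat; positive = opened upward, at most 1.9 rad (leaning back past upright); starts at 1.6 to 1.85. Its stiff hinge (0.25 N m friction, cover 0.3 kg) holds it wherever it is left; 3 to 5 N near the free edge moves it: push it forward from behind, then down from above. A disc standing proud of the seat keeps it from closing.
- cover_hinge (a point): Middle of the cover's hinge line (along the stand's y), 92 mm above the bench. The cover: a round plate 100 mm in diameter, 10 mm thick, centred 58 mm from this line, with a tab 44 mm wide at its free edge ending 124 mm from it. Closed, its top is 11 mm above the deck. An inlet stub, 21 mm in diameter, stands 26 mm out of the middle of its outer face (top when closed, back when open).
- cover_tab (a point): Point on the cover's outer face, middle of the tab, 118 mm from the hinge line; closed, 11 mm above the deck. Its z axis is the outward normal of that face (up when closed, towards the stand's +x when open); its -x points away from the hinge.
- latch (a joint): Angle of the flat steel swing latch about its upright pivot beside the seat: 0 = open, tongue along the stand's +x, clear of the cover (starts at 0 to 0.25); it closes clockwise seen from above to its stop at 1.57 rad, tongue along the stand's -y over the cover's rim. It stays where it is left (0.04 N m friction, about 1.5 N at the post).
- latch_post (a point): Centre of the top of the latch's black thumb post, on its tail 30 mm from the pivot, opposite the tongue: an upright pin 11 mm in diameter, from 18 to 45 mm above the deck (this point is 129 mm above the bench). In the stand's frame at x 12, y 66 mm with the latch open, x 42, y 96 closed. The latch bar is 13 mm wide, 12 to 18 mm above the deck.
- small_disc: Smaller perforated disc, 47 mm in diameter, 6 mm thick, loose on the bench behind the stand; it belongs to another holder. Origin: centre of its underside. To be left alone.
- beaker_100: Empty 100 ml glass beaker, 52 mm across, 70 mm high, loose on the bench beside the stand. Origin: centre of its underside. To be left alone.
- petri_dish: Closed dish, 62 mm across, 14 mm high, loose on the bench. Origin: centre of its underside. To be left alone.

How it is judged:
By the outcome, as a careful person would: the job done as asked, in the order asked, and still so for the second after the job is handed in, with the robot touching nothing.
It also fails if it takes over 59 s, if anything falls off the work surface, if the arm or the gripper's body presses on something with over 40 N, if the wrist force passes 120 N, or if a joint passes its speed limit or range.

### The arm

A 6-joint arm with a two-finger parallel gripper is mounted at the origin on a cart in front of the work surface, level with it; the furniture and walls round the work are solid. World frame = base frame: x ahead of the robot, y to its left, z up, the work surface at z = 0. Lengths are in m, angles in rad, forces in N, time in s.
With the tool pointing down it reaches from about 0.35 to 0.8 m from the base axis. Payload 7.3 kg.
Tool frame: the origin (TCP) lies between the finger pads; the fingertips stand 25 mm ahead of it and the grasp point (between the pads) lies 6 mm ahead of it (r.tip_extent is the distance from the TCP to the fingertips, in m); z points along the fingers, y is the line along which they close (so a half turn about z gives the same grasp; the last joint's range is limited). The gripper opens to 85 mm and grips with 20 to 120 N. Pads are 22 mm wide; open, the fingers measure 114 mm over their backs; the gripper's body (76 mm by 85 mm) begins 54 mm behind the grasp point. The pads swing forward as they close: fully open they stand 13 mm farther back than shut.
Start: joints at [-1.451, 0.342, 1.524, -0, 1.275, -0.146], TCP at [0.138, -0.507, 0.256] pointing down, gripper open.
Joint ranges: [-2.53, 2.53], [-0.77, 2.02], [0.04, 2.7], [-1, 4.14], [0.28, 2.66], [-3.11, 3.11]. Speed limits (rad/s): [2.57, 2.57, 3.14, 3.14, 3.14, 3.14].

### API

Orientations are given as a unit quaternion [x, y, z, w].
In Python, from workcell import r, command_gripper, optics gives the robot as it stands. The module is installed in compiled form; this text tells all that it offers. Calls block until the motion is done:
- r.reach(position, orientation): joint-space move of the TCP to a pose.
- r.move_straight(position, orientation=None, speed=0.15, max_force=None): straight line of the TCP; orientation=None keeps the orientation; speed is the mean speed in m/s. With max_force (N) it stops when the force on the tool has changed by that much, and returns True; else False.
- r.movej(angles): joint-space move.
- command_gripper(opening, force=None): finger opening in m; force is the grip in N (None keeps the last); returns when the fingers have stopped.
- r.hold(seconds).
- r.solve_ik(position, orientation): joint angles nearest the present ones, or None.
- r.read_state(): the state.
- optics.get_image(name): name is "scene" or "side" or "wrist"; returns (picture, depth): 480x640x3 uint8, red, green, blue; 480x640 float32, m along the optical axis (not along the pixel's ray), 0 where there is no reading.
- optics.camera_model(name): a dict with "K" (3x3 intrinsics, pixels), "R" (3x3) and "t" (3): a world point X has camera coordinates R X + t; the wrist camera has in their place "tool_from_camera" (4x4, takes a point from camera to tool coordinates, whose origin is the TCP and whose axes are the flange's). Camera axes: x right, y down, z forward; pixel columns grow to the right and rows downward; lengths in m; the calibration is good to about 2 mm. The wrist camera is an equidistant fisheye: a pixel r from the principal point sees the ray r / f radians off the axis. A picture is of the moment at which its call begins: read the wrist's pose just before it. camera_model takes no time and is no camera call.
A pose or a line that the arm cannot do raises r.PlanningError and nothing moves.
- r.finish_job(): hands the job in; it is judged then, once.
The state is a dict: "time_s": time; "joint_positions": joint angles; "dq": joint speeds; "tau": joint torques, N m; "eef_pos": TCP position; "eef_rot": TCP orientation; "contact_force": force on the tool from outside, world axes, zero at the start; "torque": the same for the moment, N m; "grip_width": finger opening in m; "grip_force": force on a finger pad.
Only numpy, scipy, OpenCV 4.12 (cv2) and the standard library are available. Lean on these libraries where they do the work, as an engineer would, in place of code of your own. Each camera call takes 0.05 s, during which the arm holds its last target. There are 200 camera calls.

## Working session

There is one attempt and no reset: what is moved stays moved. The work goes in short steps, each a Python script; the robot and the scene stay as the last script left them, time stands still between calls to the robot, and variables do not carry over. Pictures are saved under pics/ and viewed, at most 10 in all, crops included, and the job is handed in when it is done.

```bash
mkdir -p pics; python3 - <<'E'
from workcell import r, optics
import cv2, numpy as np
for n in ("scene","side"):
    p,d=optics.get_image(n); cv2.imwrite(f"pics/{n}0.png",p[...,::-1]); np.savez(f"{n}0.npz",p=p,d=d,**{k:np.array(v) for k,v in optics.camera_model(n).items()})
    m=optics.camera_model(n); print(n,m["K"],m["R"],m["t"])
print(optics.camera_model("wrist"), r.read_state(), r.tip_extent)
E
```

```text
scene [[505.7860797    0.         321.57778458]
 [  0.         505.7860797  246.66525393]
 [  0.           0.           1.        ]] [[-0.5407128  -0.8411396  -0.01066985]
 [-0.4108627   0.275142   -0.86918855]
 [ 0.73404462 -0.46559753 -0.49436568]] [-0.02374659  0.41939939  0.56786085]
side [[505.50997509   0.         322.48747366]
 [  0.         505.50997509 242.25288023]
 [  0.           0.           1.        ]] [[-9.61805258e-01 -2.73734487e-01  2.77460376e-04]
 [-1.25456497e-01  4.39908002e-01 -8.89236536e-01]
 [ 2.43292650e-01 -8.55307185e-01 -4.57447599e-01]] [0.40889875 0.30645399 0.48885159]
{'K': array([[371.64829954,   0.        , 317.32258215],
       [  0.        , 371.64829954, 236.81672746],
       [  0.        ,   0.        ,   1.        ]]), 'tool_from_camera': array([[ 3.61625751e-04, -9.63694183e-01, -2.67008221e-01,
         6.68311603e-02],
       [ 9.99999620e-01,  5.60291202e-04, -6.67858681e-04,
        -4.95790034e-04],
       [ 7.93213883e-04, -2.67007878e-01,  9.63694020e-01,
        -1.18006193e-01],
       [ 0.00000000e+00,  0.00000000e+00,  0.00000000e+00,
         1.00000000e+00]])} {'time_s': 0.1, 'joint_positions': array([-1.45102343e+00,  3.42646984e-01,  1.52493270e+00,  6.27989102e-06,
        1.27542034e+00, -1.45993614e-01]), 'dq': array([ 1.69455455e-04, -1.03556876e-03, -2.14255633e-03,  1.38356867e-03,
       -9.54403181e-05, -2.28947766e-05]), 'tau': array([ 2.59981251e-03, -4.34448123e+01, -2.46491504e+01, -2.92181903e-05,
        4.69067323e-03, -2.34236592e-05]), 'eef_pos': array([ 0.1378768 , -0.50622598,  0.25569468]), 'eef_rot': array([ 9.91183880e-01,  1.32491586e-01,  1.22283292e-05, -7.03582878e-04]), 'contact_force': array([ 0.44436173, -0.74764653,  0.71773459]), 'torque': array([0.01257328, 0.00920697, 0.00468511]), 'grip_force': 0.0, 'grip_width': 0.08512993649283711} 0.025
```

View pics/scene0.png

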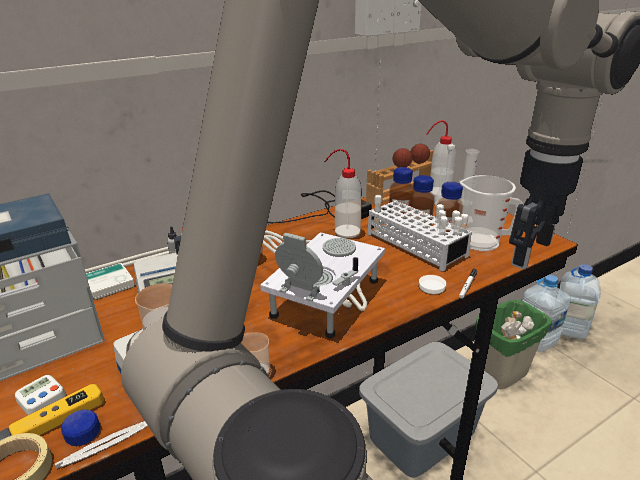

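View pics/side0.png

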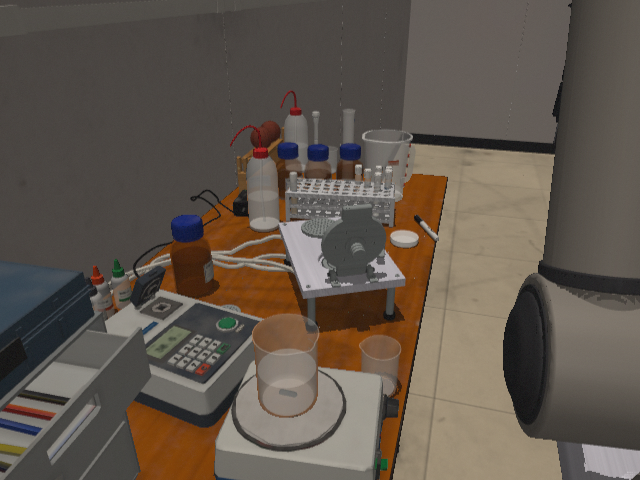

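The scene view shows the stand with its deck spanning about (265-385, 235-310). The disc is at (340,246), the open cover at (298,265), and the latch post at (355,264). In the side view the cover is at (352,245) and the disc at (320,227). Next I'll locate the deck from depth.

```bash
python3 - <<'E'
import numpy as np, cv2
P=[]
for n,box in(("scene",(225,320,255,395)),("side",(200,300,270,410))):
    f=np.load(n+"0.npz"); d=f["d"];K=f["K"]
    v,u=np.mgrid[:480,:640]
    c=np.stack([(u-K[0,2])/K[0,0]*d,(v-K[1,2])/K[1,1]*d,d],-1)
    w=(c-f["t"])@f["R"]
    m=np.zeros_like(d,bool); a,b,e,g=box; m[a:b,e:g]=1
    p=f["p"].astype(int); white=(p.min(-1)>170)
    mm=m&(d>0)&white&(abs(w[...,2]-.084)<.008)
    q=w[mm]; print(n,len(q),np.median(q[:,2]))
    # largest connected comp
    _,lab,st,_=cv2.connectedComponentsWithStats(mm.astype(np.uint8)); k=1+st[1:,4].argmax(); q=w[lab==k]
    rc=cv2.minAreaRect(q[:,:2].astype(np.float32)*1000); print(rc, cv2.boxPoints(rc).tolist())
    for (uu,vv) in ([(340,246),(355,264),(298,265)] if n=="scene" else [(316,227),(352,245),(368,210)]): print(uu,vv,w[vv,uu])
E
```

```text
scene 2484 0.083978429465591
((504.45172119140625, -365.03228759765625), (164.81167602539062, 254.16790771484375), 29.08875274658203) [[370.6562805175781, -294.04046630859375], [494.2235412597656, -516.1495971679688], [638.2471923828125, -436.02410888671875], [514.679931640625, -213.91497802734375]]
340 246 [ 0.54148642 -0.42588953  0.09343482]
355 264 [ 0.43161542 -0.38627062  0.11651676]
298 265 [ 0.44206581 -0.26225121  0.15135135]
side 1905 0.08285127050476014
((552.3216552734375, -339.5184631347656), (57.22605514526367, 249.50241088867188), 28.569377899169922) [[467.53375244140625, -243.64051818847656], [586.8513793945312, -462.76318359375], [637.1095581054688, -435.39642333984375], [517.7919311523438, -216.27374267578125]]
316 227 [ 0.55779516 -0.42174666  0.08933654]
352 245 [ 0.45130473 -0.25022422  0.15262794]
368 210 [ 0.43197164 -0.2618007   0.20608613]
```

```bash
cat > h.py <<'E'
import numpy as np, cv2
from scipy.spatial.transform import Rotation as Rn
from workcell import r, command_gripper, optics
O=np.array([.5045,-.365]); YAW=np.deg2rad(119.1)
try: O,YAW=(lambda z:(z["O"],float(z["Y"])))(np.load("stand.npz"))
except FileNotFoundError: pass
def W(x,y,z,O=O,Y=YAW):   # stand mm -> world m
    c,s=np.cos(Y),np.sin(Y); x,y=x/1e3,y/1e3
    return np.array([O[0]+c*x-s*y,O[1]+s*x+c*y,z/1e3])
def S(p,O=O,Y=YAW):       # world m -> stand mm
    c,s=np.cos(Y),np.sin(Y); d=np.asarray(p)[...,:2]-O
    return np.stack([c*d[...,0]+s*d[...,1],-s*d[...,0]+c*d[...,1],np.asarray(p)[...,2]],-1)*1e3
def Q(deg):               # tool down, tool x at deg in the stand frame
    a=YAW+np.deg2rad(deg); X=np.array([np.cos(a),np.sin(a),0]); Z=np.array([0,0,-1.])
    return Rn.from_matrix(np.c_[X,np.cross(Z,X),Z]).as_quat()
def shot(name):
    s=r.read_state(); p,d=optics.get_image("wrist"); m=optics.camera_model("wrist")
    T=np.eye(4); T[:3,:3]=Rn.from_quat(s["eef_rot"]).as_matrix(); T[:3,3]=s["eef_pos"]; T=T@m["tool_from_camera"]
    np.savez(name+".npz",p=p,d=d,T=T,K=m["K"]); cv2.imwrite(f"pics/{name}.png",p[...,::-1]); return s["time_s"]
def ray(f,uv):
    K=f["K"]; e=(np.asarray(uv,float)-K[:2,2])/K[0,0]; th=np.linalg.norm(e,axis=-1,keepdims=True)
    c=np.concatenate([e/np.maximum(th,1e-9)*np.sin(th),np.cos(th)],-1); return c@f["T"][:3,:3].T, f["T"][:3,3]
def onplane(f,uv,z):
    d,o=ray(f,uv); return o+d*((z-o[2])/d[...,2:])
def project(f,P):
    c=(np.asarray(P)-f["T"][:3,3])@f["T"][:3,:3]; rr=np.linalg.norm(c[...,:2],axis=-1,keepdims=True)
    return c[...,:2]/rr*np.arctan2(rr,c[...,2:])*f["K"][0,0]+f["K"][:2,2]
E
python3 - <<'E'
from h import *
for dg in(180,0):
    print(dg,[None if (q:=r.solve_ik(W(*p),Q(dg))) is None else q.round(2) for p in((-30,0,330),(0,0,105),(-110,0,105))])
r.reach(W(-40,0,330),Q(180)); print(shot("w1"))
r.move_straight(W(0,0,330)); print(shot("w2"))
E
```

```text
180 [array([-0.76,  0.55,  0.99, -0.  ,  1.6 ,  1.87]), array([-0.75,  0.66,  1.43, -0.  ,  1.05,  1.88]), array([-0.8 ,  0.84,  1.07, -0.  ,  1.24,  1.84])]
0 [array([-0.76,  0.55,  0.99, -0.  ,  1.6 , -1.27]), array([-0.75,  0.66,  1.43, -0.  ,  1.05, -1.26]), array([-0.8 ,  0.84,  1.07, -0.  ,  1.24, -1.3 ])]
1.85
2.3167
```

View pics/w1.png

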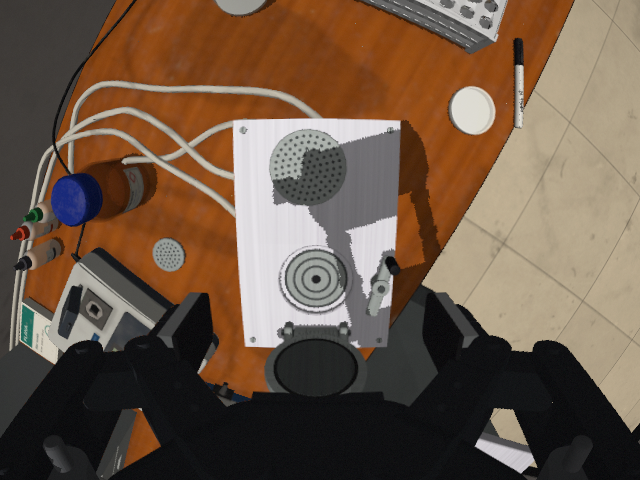

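View pics/w2.png

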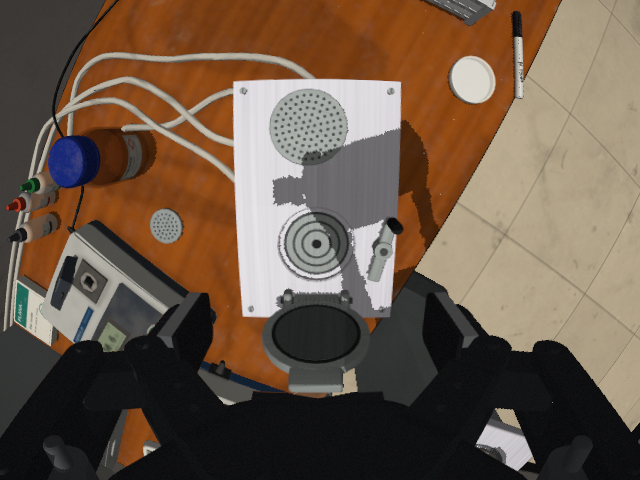

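Both wrist views show everything clearly. In w2, the disc is at (309,127), the seat's centre hole at (316,243), the latch pivot near (384,252), the post top near (395,227), and the deck corners near (234,81), (401,81), (391,318) and (244,317). Next I'll refine these positions numerically.

```bash
python3 - <<'E'
from h import *
from scipy.optimize import least_squares
f1,f2=np.load("w1.npz"),np.load("w2.npz")
g=[cv2.cvtColor(f["p"],cv2.COLOR_RGB2GRAY) for f in(f1,f2)]
def dot(G,u,v):
    w=G[v-9:v+10,u-9:u+10]; m=(w<60); y,x=np.nonzero(m); return np.array([u-9+x.mean(),v-9+y.mean()]),m.sum()
a,b=dot(g[0],316,280),dot(g[1],316,243); print(a,b)
def tri(ua,ub):
    d1,o1=ray(f1,ua);d2,o2=ray(f2,ub)
    A=np.c_[d1,-d2]; s=np.linalg.lstsq(A,o2-o1,rcond=None)[0]; return (o1+s[0]*d1+o2+s[1]*d2)/2
print("seat tri",tri(a[0],b[0]),[onplane(f,u[0],.077) for f,u in((f1,a),(f2,b))])
# corners
C={0:[(234,121),(401,121),(387,347),(247,347)],1:[(234,81),(401,81),(391,318),(244,317)]}
M=np.array([(-125,-82),(-125,82),(125,82),(125,-82)])
def sub(G,pts): return cv2.cornerSubPix(cv2.GaussianBlur(G,(3,3),0),np.float32(pts).reshape(-1,1,2),(4,4),(-1,-1),(3,30,.01))[:,0]
cs=[sub(g[i],C[i]) for i in(0,1)]
print([c.round(1).tolist() for c in cs]); print("corner z",[tri(p,q)[2].round(4) for p,q in zip(*cs)])
def res(p):
    out=[]
    for f,c in((f1,cs[0]),(f2,cs[1])):
        P=np.array([W(x,y,84,p[:2],p[2]) for x,y in M]); out.append(project(f,P)-c)
    for f,c in((f1,a[0]),(f2,b[0])): out.append(2*(project(f,W(42,0,77,p[:2],p[2]))-c)[None])
    return np.concatenate(out).ravel()
s=least_squares(res,[*O,YAW],loss="soft_l1"); print(s.x,np.rad2deg(s.x[2]),s.fun.round(1))
np.savez("stand.npz",O=s.x[:2],Y=s.x[2])
print("seat world",W(42,0,77,s.x[:2],s.x[2]))
# disc: bluish/gray mask vs white, ellipse fit, in w2
for f,u,v in((f1,308,167),(f2,309,127)):
    p=f["p"]; G=p.max(-1).astype(int); sat=p.max(-1).astype(int)-p.min(-1)
    crop=f["p"][v-48:v+48,u-48:u+48]; print("rgb disc",p[v,u+4],"deck",p[v,u+55],p[v,u-55])
big=cv2.resize(np.hstack([f2["p"][75:325,225:415]]),None,fx=2.4,fy=2.4,interpolation=cv2.INTER_CUBIC)
cv2.imwrite("pics/crop2.png",big[...,::-1])
E
```

```text
(array([315.86666667, 278.91111111]), np.int64(45)) (array([316.47058824, 243.56862745]), np.int64(51))
seat tri [ 0.48394771 -0.32775991  0.07838055] [array([ 0.48378561, -0.32721131,  0.077     ]), array([ 0.48364799, -0.32745668,  0.077     ])]
[[[233.60000610351562, 119.5999984741211], [400.0, 120.5999984741211], [386.29998779296875, 346.29998779296875], [244.89999389648438, 346.20001220703125]], [[233.0, 81.0999984741211], [400.3999938964844, 81.5999984741211], [389.3999938964844, 316.5], [242.5, 316.0]]]
corner z [np.float64(0.081), np.float64(0.0854), np.float64(0.084), np.float64(0.0875)]
[ 0.50414217 -0.36423779  2.0746471 ] 118.86852302447853 [-0.8  0.5  0.2  0.1  0.2  0.2  0.1 -0.3  0.3  0.1  0.2  0.3  0.1  0.2
  0.1  0.   0.1 -0.4 -0.4 -0.2]
seat world [ 0.48386451 -0.32745714  0.077     ]
rgb disc [73 75 73] deck [111 109 112] [229 226 230]
rgb disc [158 163 158] deck [221 218 222] [225 222 226]
```

View pics/crop2.png

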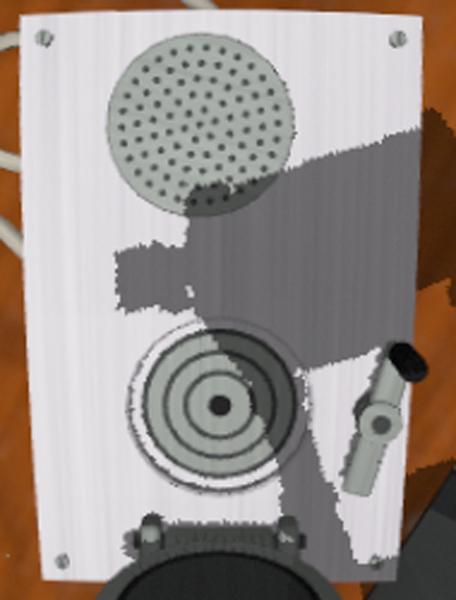

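The crop shows the disc centred at crop (201,124), i.e. image (309,126.7). The seat edge is at crop (127–310, 318–494), and the post top is near crop (410,364), i.e. image (396,226.7). The stand fit is good to under 1 px.

```bash
python3 - <<'E'
from h import *
f2=np.load("w2.npz")
print("disc",S(onplane(f2,(309,126.7),.091)))
for c in((107,124),(296,124),(201,32.5),(201,216)): print(S(onplane(f2,(225+c[0]/2.4,75+c[1]/2.4),.091)).round(1))
print("post",S(onplane(f2,(396,226.7),.129)),"tongue end",S(onplane(f2,(225+355/2.4,75+494/2.4),.102)))
print("tab top edge",[S(onplane(f2,(316,390),z)) for z in(.2,.216)])
E
```

```text
disc [-77.4927893   -7.30213322  91.        ]
[-77.9 -45.   91. ]
[-77.9  30.1  91. ]
[-114.5   -7.7   91. ]
[-40.6  -7.5  91. ]
post [ 10.64416305  71.76612563 129.        ] tongue end [ 73.91511098  57.58038549 102.        ]
tab top edge [array([133.9700792 ,   0.45973496, 200.        ]), array([120.97157322,   0.49175924, 216.        ])]
```

```bash
python3 - <<'E'
from h import *
q=Q(180)
command_gripper(.060,20)
r.reach(W(-121,-7.4,150),q)
print(r.move_straight(W(-121,-7.4,104),q,speed=.04,max_force=5)); s=r.read_state(); z=s["eef_pos"][2]*1e3; print(z,S(s["eef_pos"]),s["contact_force"],s["grip_width"],s["time_s"])
z+=2.0
if z<118:
    r.move_straight(W(-121,-7.4,z),q,speed=.05)
    print(r.move_straight(W(-25,0,z),q,speed=.05,max_force=12))
    s=r.read_state(); print(S(s["eef_pos"]),s["contact_force"],s["time_s"])
    print(shot("w3"))
E
```

```text
False
104.24372593449746 [-121.15754428   -7.45510714  104.24372593] [-0.00887689 -0.4942765  -0.35190865] 0.0599799511818001 4.9167
False
[-2.51594800e+01  1.19839492e-02  1.06213409e+02] [-0.19832226 -0.0187877   1.13344324] 7.2417
7.2417
```

View pics/w3.png

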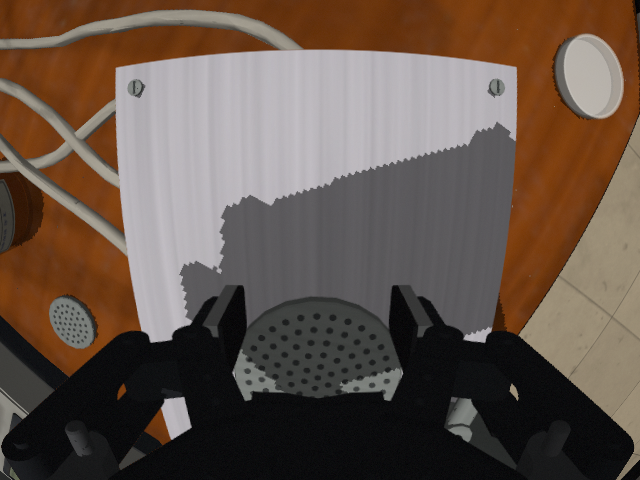

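The disc is cradled between the fingers, with its rear edge at (318,297). I'll measure its offset, lower the tips to about 1.5 mm above the deck, and push on.

```bash
python3 - <<'E'
from h import *
q=Q(180); f=np.load("w3.npz")
print("rear",S(onplane(f,(318,297),.091)))
print(r.move_straight(W(-26.5,0,94),q,speed=.03,max_force=4)); s=r.read_state(); z=s["eef_pos"][2]*1e3; print(z,s["contact_force"],s["time_s"])
z+=2
r.move_straight(W(-26,0,z),q,speed=.05)
for x,v in((-8,.04),(14,.012)):
    print(r.move_straight(W(x,0,z),q,speed=v,max_force=15)); s=r.read_state(); print(S(s["eef_pos"]),s["contact_force"],s["time_s"])
shot("w4")
E
```

```text
rear [-30.53971524   0.94972572  91.        ]
True
103.9535417402283 [-1.11670977  0.8179364   4.81688721] 7.5417
False
[-7.81924260e+00 -6.51989271e-02  1.06052340e+02] [-1.09624728 -0.00575831 -0.34597281] 8.3917
False
[1.39685848e+01 9.99165989e-03 1.05907064e+02] [ 0.52735255 -0.41924861 -0.67306142] 10.375
```

```bash
python3 - <<'E'
from h import *
q=Q(180)
r.move_straight(W(-15,0,106),q,speed=.1); r.move_straight(W(-40,0,250),q,speed=.3); print(shot("w5"))
f=np.load("w5.npz"); u,v=project(f,W(42,0,84)).round().astype(int); print(u,v)
K=f["K"]; vv,uu=np.mgrid[v-45:v+46,u-55:u+56]; uv=np.stack([uu,vv],-1).astype(float)
d,o=ray(f,uv); zc=d@f["T"][:3,2]; P=S(o+d*(f["d"][vv,uu]/zc)[...,None])
R=np.hypot(P[...,0]-42,P[...,1])
A=np.c_[P[...,:2][R<30],np.ones((R<30).sum())]; print("disc plane",np.linalg.lstsq(A,P[...,2][R<30],rcond=None)[0],np.median(P[...,2][R<30]),"deck",np.median(P[...,2][(R>41)&(R<48)]))
cv2.imwrite("pics/crop5.png",cv2.resize(f["p"][v-80:v+81,u-110:u+111],None,fx=3,fy=3,interpolation=cv2.INTER_CUBIC)[...,::-1])
E
```

```text
11.5
317 315
disc plane [ 2.58120253e-03 -7.75686920e-04  8.44314455e+01] 84.5329546675043 deck 84.48443968793637
```

View pics/crop5.png

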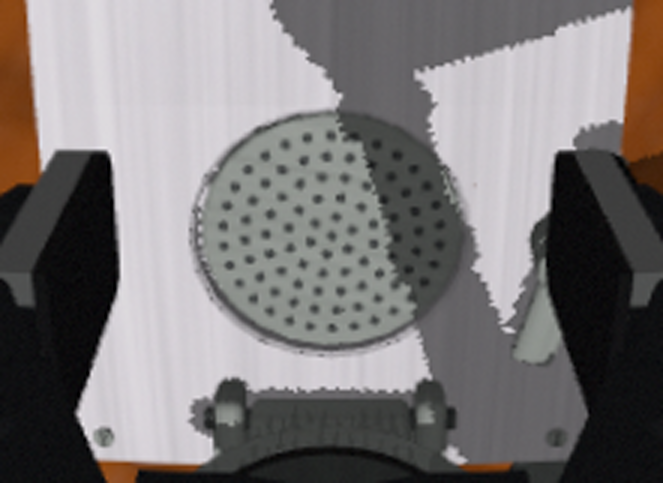

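The disc sits concentric in the seat and flush: disc top 84.5, deck 84.5, no tilt. Next is the cover: closed fingers go in behind the tab and follow its arc down.

```bash
cat > cover.py <<'E'
from h import *
q=Q(180); TIP=25; RHO=112; H=11
def tcp(th,gap=0):
    c,s=np.cos(th),np.sin(th); x=100-RHO*c+(3+gap)*s; z=92+RHO*s+(3+gap)*c
    return W(x+H,0,z+TIP)
command_gripper(0,20)
p=tcp(1.9,15); up=p.copy(); up[2]+=.06
r.move_straight(W(-40,0,300),q,speed=.3); r.move_straight(up+[0,0,.02],q,speed=.25); r.move_straight(p,q,speed=.12,max_force=8)
hit=False
for th in np.r_[1.85:0.05:-.1]:
    hit=r.move_straight(tcp(th),q,speed=.09,max_force=25)
    if hit: print("stopped",th); break
s=r.read_state(); print(S(s["eef_pos"]),s["contact_force"],s["time_s"])
if not hit:
    print(r.move_straight(W(100-RHO+H,0,110),q,speed=.03,max_force=15)); s=r.read_state(); print(S(s["eef_pos"]),s["contact_force"],s["time_s"])
shot("w6")
E
python3 cover.py
```

```text
[  0.99928721   0.15436245 135.86381118] [-0.12069079  0.41346749  0.6957841 ] 19.3
True
[ -0.60252172  -0.13037739 119.99771178] [-1.08780921  1.10690873  7.34313502] 19.9167
```

```bash
python3 - <<'E'
from h import *
q=Q(180)
r.move_straight(W(0,0,150),q,speed=.15); r.move_straight(W(-60,30,270),q,speed=.3); print(shot("w7"))
f=np.load("w7.npz"); print([project(f,W(*p)).round() for p in((-18,0,95),(12,66,129),(42,66,102))])
cv2.imwrite("pics/crop7.png",cv2.resize(f["p"][180:400,200:470],None,fx=2.7,fy=2.7,interpolation=cv2.INTER_CUBIC)[...,::-1])
u,v=np.meshgrid(np.arange(640),np.arange(480)); d,o=ray(f,np.stack([u,v],-1).astype(float)); P=S(o+d*(f["d"]/(d@f["T"][:3,2]))[...,None])
for n,m in(("tab",(abs(P[...,0]+14)<6)&(abs(P[...,1])<15)),("plate",(np.hypot(P[...,0]-42,P[...,1])<40)&(np.hypot(P[...,0]-42,P[...,1])>25))):
    m&=P[...,2]>60; print(n,m.sum(),np.percentile(P[...,2][m],[10,50,90]))
m=(np.hypot(P[...,0]-42,P[...,1]-66)<42)&(P[...,2]>122)&(P[...,2]<133); print("post",m.sum(),P[m].mean(0))
E
```

```text
20.925
[array([280., 268.]), array([362., 319.]), array([357., 334.])]
tab 472 [94.58200683 95.50513778 96.26185883]
plate 973 [94.72584784 95.63216142 96.69410425]
post 175 [ 11.10496592  72.63839974 128.23545738]
```

View pics/crop7.png

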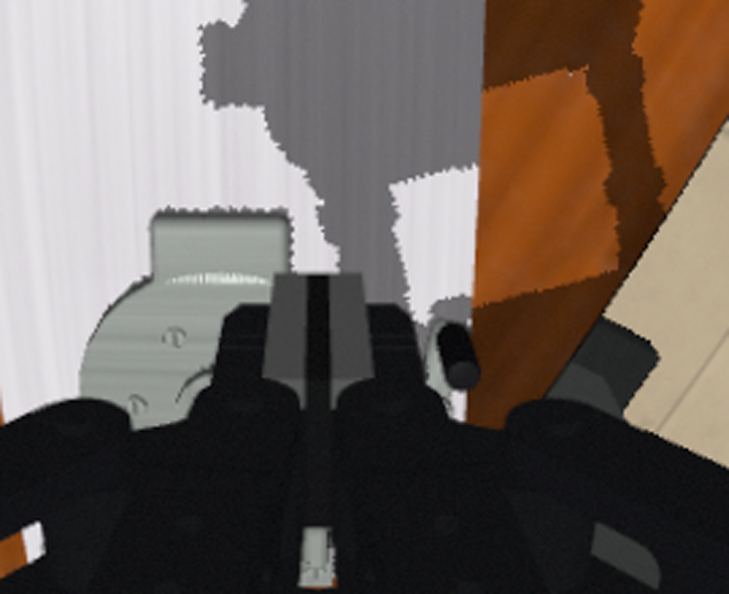

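The cover is fully closed and level at 95.5 mm. The post's top is at crop (462,375), which is stand (11,72), so the latch is at about 0.2 rad. Next I'll swing it with the fingers loosely around the post, turning with it.

```bash
cat > latch.py <<'E'
from h import *
def pose(phi,z=132,dr=0):
    return W(42-(30+dr)*np.cos(phi),66+(30+dr)*np.sin(phi),z),Q(180-np.degrees(phi))
command_gripper(.024,20)
p0=.2
a,b=pose(p0,185); r.move_straight(a,b,speed=.2)
print(r.move_straight(*pose(p0),speed=.06,max_force=5)); s=r.read_state(); print(S(s["eef_pos"]),s["contact_force"])
command_gripper(.014,20); print(r.read_state()["grip_width"],r.read_state()["grip_force"])
for phi in np.r_[.35:1.56:.15,1.6,1.66,1.72,1.78]:
    if r.move_straight(*pose(phi),speed=.05,max_force=10): print("stop at",phi); break
s=r.read_state(); print(phi,S(s["eef_pos"]),s["contact_force"],s["time_s"])
E
python3 latch.py
```

```text
False
[ 12.28320322  71.91228251 132.40804674] [ 1.22088206 -0.53349388 -0.23115969]
0.01407055833451659 0.0Traceback (most recent call last):
  File "latch.py", line 10, in <module>
    if r.move_straight(*pose(phi),speed=.05,max_force=10): print("stop at",phi); break
       ~~~~~~~~~~~~~~~^^^^^^^^^^^^^^^^^^^^^^^^^^^^^^^^^^^
workcell.PlanningError: the arm cannot follow that straight line within its joint ranges
```

```bash
python3 - <<'E'
from h import *
def pose(phi,z=132):
    return W(42-30*np.cos(phi),66+30*np.sin(phi),z),Q(180-np.degrees(phi))
s=r.read_state(); print(S(s["eef_pos"]),s["joint_positions"].round(3),s["time_s"],s["contact_force"])
for phi in (.2,.5,.8,1.1,1.4,1.6,1.78):
    for a in (180-np.degrees(phi),135,110):
        q=r.solve_ik(pose(phi)[0],Q(a)); print(round(phi,2),round(a),None if q is None else q.round(3))
E
```

```text
[ 32.49849832  94.4821154  132.01555484] [-0.892  0.526  1.602 -0.     1.014  2.989] 25.475 [ 0.43136388 -0.75526515  0.68572192]
0.2 169 [-0.86   0.567  1.525 -0.     1.049  1.978]
0.2 135 [-0.86   0.567  1.525 -0.     1.049  2.563]
0.2 110 [-0.86   0.567  1.525 -0.     1.049  3.   ]
0.5 151 [-0.873  0.558  1.542 -0.     1.041  2.265]
0.5 135 [-0.873  0.558  1.542 -0.     1.041  2.55 ]
0.5 110 [-0.873  0.558  1.542 -0.     1.041  2.986]
0.8 134 [-0.884  0.546  1.564 -0.     1.031  2.554]
0.8 135 [-0.884  0.546  1.564 -0.     1.031  2.54 ]
0.8 110 [-0.884  0.546  1.564 -0.     1.031  2.976]
1.1 117 [-0.89   0.533  1.59  -0.     1.019  2.847]
1.1 135 [-0.89   0.533  1.59  -0.     1.019  2.533]
1.1 110 [-0.89   0.533  1.59  -0.     1.019  2.969]
1.4 100 None
1.4 135 [-0.893  0.519  1.616 -0.     1.007  2.53 ]
1.4 110 [-0.893  0.519  1.616 -0.     1.007  2.967]
1.6 88 [-0.892  0.51   1.632 -0.     1.    -2.937]
1.6 135 [-0.892  0.51   1.632 -0.     1.     2.532]
1.6 110 [-0.892  0.51   1.632 -0.     1.     2.968]
1.78 78 [-0.889  0.502  1.646 -0.     0.993 -2.754]
1.78 135 [-0.889  0.502  1.646 -0.     0.993  2.535]
1.78 110 [-0.889  0.502  1.646 -0.     0.993  2.971]
```

Joint 6 hit its range limit with the latch at about 1.25 rad. I'll keep the present tool yaw (109°, only 19° off at the end) and finish the arc.

```bash
python3 - <<'E'
from h import *
q=Q(109)
for phi in np.r_[1.3:1.81:.08]:
    hit=r.move_straight(W(42-30*np.cos(phi),66+30*np.sin(phi),132),q,speed=.04,max_force=10)
    if hit: break
s=r.read_state(); print(hit,phi,S(s["eef_pos"]),s["contact_force"],s["time_s"])
command_gripper(.026)
p=s["eef_pos"].copy(); p[2]=.20; r.move_straight(p,q,speed=.15)
r.reach(W(-90,0,290),Q(180)); print(shot("w8"))
f=np.load("w8.npz")
u,v=np.meshgrid(np.arange(640),np.arange(480)); d,o=ray(f,np.stack([u,v],-1).astype(float)); P=S(o+d*(f["d"]/(d@f["T"][:3,2]))[...,None])
m=(np.hypot(P[...,0]-42,P[...,1]-66)<42)&(P[...,2]>122)&(P[...,2]<133); print("post",m.sum(),P[m].mean(0))
cv2.imwrite("pics/crop8.png",cv2.resize(f["p"][200:420,200:470],None,fx=2.7,fy=2.7,interpolation=cv2.INTER_CUBIC)[...,::-1])
E
```

```text
False 1.7800000000000005 [ 43.47076227  95.41500364 132.79608877] [  8.09824005 -16.63314207  -7.90987007] 27.225
29.1667
post 0 [nan nan nan]<stdin>:12: RuntimeWarning: Mean of empty slice.
  ret = um.true_divide(
```

View pics/crop8.png

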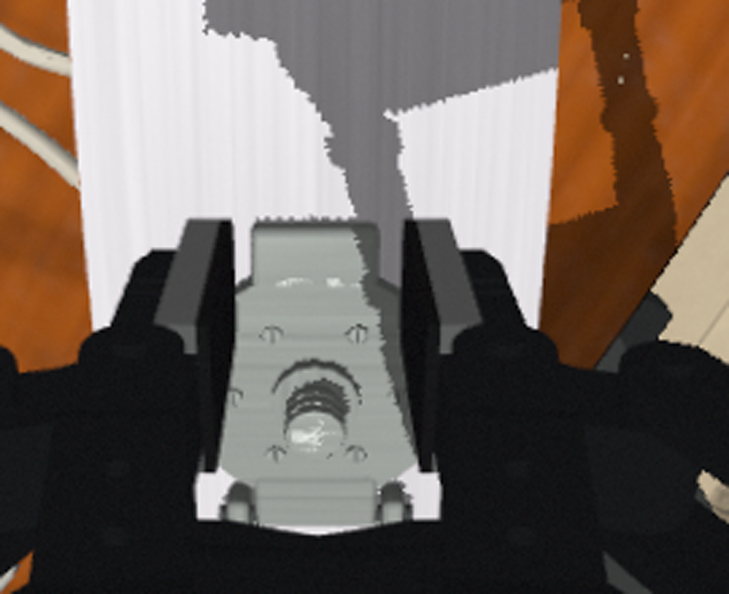

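The cover lies closed, but the gripper hides the latch. I'll look again from the earlier w2 pose.

```bash
python3 - <<'E'
from h import *
r.move_straight(W(0,0,330),Q(180),speed=.25); command_gripper(.085); print(shot("w9"))
f=np.load("w9.npz")
u,v=np.meshgrid(np.arange(640),np.arange(480)); d,o=ray(f,np.stack([u,v],-1).astype(float)); P=S(o+d*(f["d"]/(d@f["T"][:3,2]))[...,None])
m=(np.hypot(P[...,0]-42,P[...,1]-66)<42)&(P[...,2]>122)&(P[...,2]<133); print("post",m.sum(),P[m].mean(0))
E
```

```text
30.3667
post 120 [ 40.48158638  94.60547903 128.26601821]
```

View pics/w9.png

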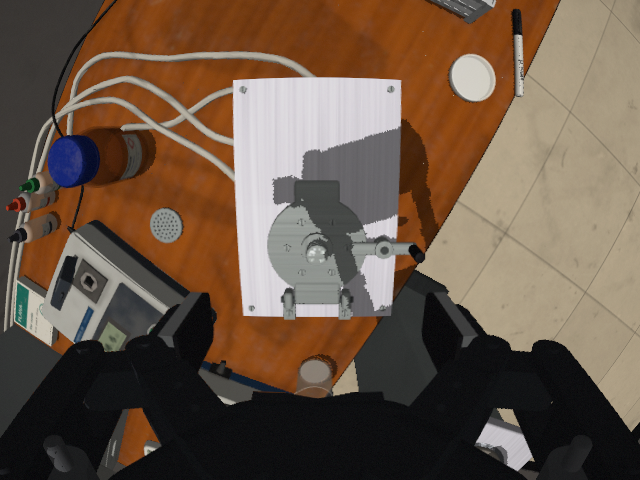

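```bash
python3 -c "
from h import *
print(r.finish_job())"
```

```text
the job is handed in; nothing more can be done
None
```

The job is handed in at about 30 s of the 59 s: the disc lies flush in its seat, the cover is closed flat, the latch was swung until it met its stop, and the small disc, beaker and dish were not touched.

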